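# Click the guide sleeve onto the drink-mixer stand

## Robot

A 6-joint arm with a two-finger parallel gripper is mounted at the origin on a cart in front of the work surface, level with it; the furniture and walls round the work are solid. World frame = base frame: x ahead of the robot, y to its left, z up, the work surface at z = 0. Lengths are in m, angles in degrees, forces in N, time in s.
With the tool pointing down it reaches from about 0.35 to 0.875 m from the base axis. Payload 4.2 kg.
Tool frame: the origin (TCP) lies on the centre line of the jaws, within the pads' length; the fingertips stand 25 mm ahead of it and the grasp point (between the pads) lies 6 mm ahead of it; z points along the fingers, y is the line along which they close (so a half turn about z gives the same grasp; the last joint's range is limited). The gripper opens to 87 mm and grips with 3 to 60 N. Pads are 19 mm wide; open, the fingers measure 117 mm over their backs; the gripper's body (75 mm by 190 mm) begins 51 mm behind the grasp point.
Start: joints at [-55.371, 22.042, 0.453, 0, -68.411, -14.817], TCP at [0.212, -0.588, 0.248] pointing down, gripper open.
Joint ranges: [-179.83, 179.83], [-69.29, 118.12], [-61.27, 80.66], [-181.25, 117.63], [-171.15, -9.14], [-177.46, 177.46]. Speed limits (degrees/s): [159.86, 159.86, 180, 180, 180, 180].

## Interface

Orientations are given as a 3x3 rotation matrix whose columns are the frame's x, y, z axes.
In Python, from station import r gives the robot as it stands.
- The arm moves only by the tool move_arm, never from a script. Its argument "series" is a list of rows, each an object with "grip": the opening, from 0 (shut) to 1 (fully open); "xyz": the shift along the tool's x, y, z in mm, a list of three; "angular": the turn, a rotation vector about the tool's x, y, z in rad, a list of three. A call has 1 to 10 rows; each row is the pose to reach, as a shift and turn from the pose commanded when the call began, along the tool's axes at that moment; what a row does not reach only later rows make up. A row lasts 1/10 s, in which the tool goes at most 50 mm and 8.59 degrees, less where a joint would pass 70% of its speed; a pose out of reach is approached as far as the arm can. A call with a gripper value outside its range is refused whole. The fingers move at their own pace and stop on an object; the grip force is fixed at half the most. Time passes only in rows, so rows that repeat a pose let the fingers close. It gives the time, the measured TCP pose, the force, the opening and the grip force at its end, in the units of the state.
- r.sense(): the state, without advancing time (a new reading comes with each control period).
- r.capture(name): name is "side" or "top" or "wrist"; returns a dict with "img" (400x640x3 uint8, red, green, blue), "camera_matrix" (3x3 intrinsics, pixels), "rvec" (rotation vector, rad) and "tvec" (3), from world to camera coordinates, as OpenCV has them; the wrist camera has in their place "hand_eye" (4x4, takes a point from camera to tool coordinates, whose origin is the TCP and whose axes are the flange's). Camera axes: x right, y down, z forward; pixel columns grow to the right and rows downward; lengths in m; the calibration is good to about 2 mm. A picture is of the moment at which its call begins: read the wrist's pose just before it. There is no depth.
- r.finish_job(): hands the job in; it is judged then, once.
The state is a dict: "time_s": time; "joints": joint angles; "joint_velocities": joint speeds; "effort": joint torques, N m; "tcp_pos": TCP position; "ee_rot": TCP orientation; "wrist_force": force on the tool from outside, world axes, zero at the start; "moment": the same for the moment, N m; "gripper_width": opening from 0.0 (shut) to 1.0 (fully open); "gripper_force": force on a finger pad.
Only numpy, scipy, OpenCV 4.12 (cv2) and the standard library are available. Lean on these libraries where they do the work, as an engineer would, in place of code of your own. Each camera call takes 0.05 s, during which the arm holds its last target. There are 200 camera calls.

## Task

Pick up the flanged metal guide sleeve, thread it flange down over the upright post of the small mixer stand, and slide it down in your grip past the three sprung balls until you feel it click home onto the stop ring; then let go of it. The stop ring is clamped at a height that nobody noted, so find home by feel, and press gently: go over the balls firmly but never ram or force the sleeve against the ring. Leave everything else on the worktop where it is.

Things in the scene. Friction and masses are not known exactly. Their poses are not given: they have to be found in the camera images.
- sleeve_centre (a point): half-way up the loose aluminium guide sleeve, on its axis: a tube 36 mm across, 50 mm tall, with a flange 54 mm across and 8 mm thick round its lower end. Starts upright on the worktop, flange down, about 0.12 kg. Grip it from above, across the tube, the fingers' lower ends 5 to 10 mm above the flange's top face; that keeps the gripper clear of the post. z axis: along the tube, up.
- sleeve_foot (a point): centre of the sleeve's underside, on its axis, 25 mm below sleeve_centre; z axis up the tube. The bore is open through: 26 mm wide from the top down to 23.5 mm above the underside, then narrowing over 3.5 mm to a lip 19 mm wide, whose mouth is chamfered open to 26 mm over the lowest 4 mm.
- stand: mixer stand, fixed: round dark steel foot 96 mm across, 7 mm thick, with an upright post 13 mm thick. Origin on the post's axis at worktop height, z up. A black stop ring, 44 mm across, is clamped on the post; the sleeve comes to rest on its cushion washer, whose top is 20 to 40 mm above the worktop (not reported) and gives 2 mm at 6 N a mm before it is hard. More than 25 N between sleeve and stand is forcing it.
- post_top (a point): top of the stand's post, on its axis, 80 mm above the worktop, with a small cone. Round the post a neck 16 mm thick stands 38 mm up from the washer (its last 4 mm coned), with three sprung balls 120 degrees apart, centres 26 mm above the washer's top, standing out to 11.8 mm from the axis.
- ball1 (a joint): how far this sprung ball is pressed into the neck, m: 0 fully out, about 0.0023 while the sleeve's lip is over it, near 0 again once the lip has passed. Sliding down, the sleeve's mouth meets the balls with its underside about 26 mm above the washer; pushing over them takes about 5 to 10 N within the next 5 mm; the sleeve's own weight does not do it.
- ball2 (a joint): the second sprung ball, as ball1. Once pressed in, the balls let the lip run down over them with little drag; with about 6 to 2 mm still to go to the washer they spring out above the lip: the click, the push drops and the sleeve is drawn down.
- ball3 (a joint): the third sprung ball, as ball1.
- sugar_shaker: white sugar shaker with a rounded top, 49 mm across, 88 mm tall; bystander, leave it alone. Origin: centre of its underside.
- tape_roll: flat roll of tape, 61 mm across, 16 mm tall, lying flat; bystander, leave it alone. Origin: centre of its underside.
- cinnamon_jar: spice jar, 47 mm across, 98 mm tall; bystander, leave it alone. Origin: centre of its underside.
- sauce_choc: brown squeeze bottle, 40 mm across, 139 mm tall; bystander, leave it alone. Origin: centre of its underside.
There are look-alikes about, which are no part of the job. Leave any purple or turquoise look-alike of the stand alone.

How it is judged:
By the outcome, as a careful person would: the job done as asked, in the order asked, and still so for the second after the job is handed in, with the robot touching nothing.
It also fails if it takes over 58 s, if anything falls off the work surface, if the arm or the gripper's body presses on something with over 40 N, if the wrist force passes 120 N, or if a joint passes its speed limit or range.

## Working session

There is one attempt and no reset: what is moved stays moved. The work goes in short steps, Python scripts to look and compute and a tool call to move; the robot and the scene stay as the last step left them, time stands still between calls to the robot, and variables do not carry over. Pictures are saved under pics/ and viewed, at most 10 in all, crops included, and the job is handed in when it is done.

Besides the shell and the picture viewer there is one more tool, called after "Request:" as name(argument=value, ...), one argument or row to a line, values as JSON. move_arm: Moves the arm, as the interface text tells. Its arguments: {"type":"object","properties":{"series":{"type":"array"}},"required":["series"]}

```bash
mkdir -p pics; cat > h.py <<'E'
import numpy as np, cv2, pickle
from station import r
def cap(n):
    s=r.sense(); c=r.capture(n); c['s']=s
    if n=='wrist':
        T=np.eye(4);T[:3,:3]=s['ee_rot'];T[:3,3]=s['tcp_pos']; W=T@np.array(c['hand_eye'])
        c['R']=W[:3,:3];c['o']=W[:3,3]
    else:
        R=cv2.Rodrigues(np.array(c['rvec'],float))[0]; c['R']=R.T;c['o']=-R.T@np.array(c['tvec']).ravel()
    return c
def ray(c,u,v):
    return c['R']@np.linalg.inv(np.array(c['camera_matrix']))@[u,v,1]
def onz(c,u,v,z):
    d=ray(c,u,v); return c['o']+d*(z-c['o'][2])/d[2]
def proj(c,p):
    q=np.array(c['camera_matrix'])@(c['R'].T@(np.array(p)-c['o'])); return q[:2]/q[2]
def save(c,f,crop=None,k=1):
    im=c['img'][...,::-1]
    if crop: a,b,w,h=crop; im=im[b:b+h,a:a+w]
    cv2.imwrite('pics/'+f,cv2.resize(im,None,fx=k,fy=k,interpolation=cv2.INTER_CUBIC))
E
python3 - <<'E'
from h import *
for n in ['top','side','wrist']:
    c=cap(n); pickle.dump(c,open(n+'.pkl','wb')); save(c,n+'.png'); print(n,c['o'].round(3),c['R'].round(2).tolist())
s=r.sense(); print(s)
a=[cv2.imread('pics/%s.png'%n) for n in('top','side')]
cv2.imwrite('pics/both.png',cv2.resize(np.vstack(a),(480,600)))
E
```

```text
top [0.424 0.072 1.13 ] [[-0.02, -1.0, 0.05], [-1.0, 0.02, -0.01], [0.01, -0.05, -1.0]]
side [0.062 0.957 0.607] [[-0.89, -0.22, 0.39], [-0.45, 0.41, -0.79], [0.01, -0.88, -0.47]]
wrist [ 0.136 -0.615  0.384] [[-0.34, 0.9, 0.28], [0.94, 0.32, 0.1], [0.0, 0.29, -0.96]]
{'time_s': 0.15, 'joints': array([-5.53699238e+01,  2.20807386e+01,  3.99111215e-01, -1.86576716e-02,
       -6.84126343e+01, -1.48151705e+01]), 'joint_velocities': array([ 0.03149103, -0.12486016,  0.20920413, -0.00182297, -0.02495421,
        0.01679588]), 'effort': array([ 3.25849787e-04, -3.91052771e+01,  1.87586975e+01,  4.22232851e+00,
        1.23726783e-02, -1.37409420e-04]), 'tcp_pos': array([ 0.21172195, -0.58761555,  0.24672398]), 'ee_rot': array([[-9.40833260e-01, -3.38869158e-01, -6.85750279e-04],
       [-3.38869827e-01,  9.40832032e-01,  1.52577036e-03],
       [ 1.28139313e-04,  1.66787558e-03, -9.99998601e-01]]), 'wrist_force': array([-0.08580097,  0.1318788 , -0.13316497]), 'moment': array([ 0.0331373 ,  0.02136217, -0.00761665]), 'gripper_force': 0.0, 'gripper_width': 1.0032884653304295}
```

View pics/top.png

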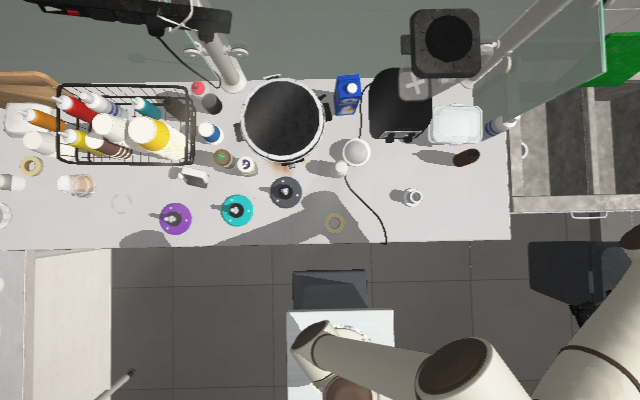

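View pics/side.png

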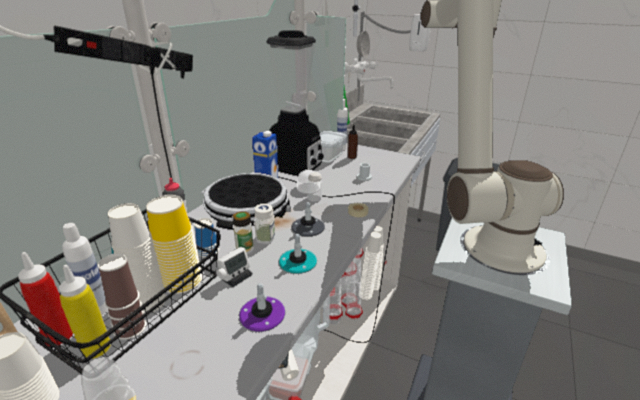

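```bash
python3 - <<'E'
from h import *
t=pickle.load(open('top.pkl','rb'));s=pickle.load(open('side.pkl','rb'))
print(np.array(t['camera_matrix'])[0],np.array(s['camera_matrix'])[0])
print('sleeve',onz(t,412,198,.05),'stand base',onz(t,286,192,.007))
for n,(x,y) in dict(sl=onz(t,412,198,.05)[:2],st=onz(t,286,192,.007)[:2]).items() if False else {}: pass
p=onz(t,412,198,.05); print(proj(s,p)); p=onz(t,286,192,.007); print(proj(s,p), 'top of post in top cam',proj(t,[p[0],p[1],.08]))
A=cv2.resize(t['img'][150:250,255:455,::-1],None,fx=4,fy=4,interpolation=2)
B=cv2.resize(s['img'][150:200,330:390,::-1],(240,200),interpolation=2);C=cv2.resize(s['img'][195:245,275:335,::-1],(240,200),interpolation=2)
cv2.imwrite('pics/crop.png',np.vstack([A,np.hstack([B,C,np.zeros((200,320,3),np.uint8)])]))
E
```

```text
[375.21647245   0.         314.8175612 ] [384.62696308   0.         322.59144361]
sleeve [ 0.47696939 -0.2167491   0.05      ] stand base [0.50466562 0.14945327 0.007     ]
[364.85901804 166.51856455]
[308.3101727  225.34967551] top of post in top cam [284.17331197 190.1755162 ]
```

View pics/crop.png

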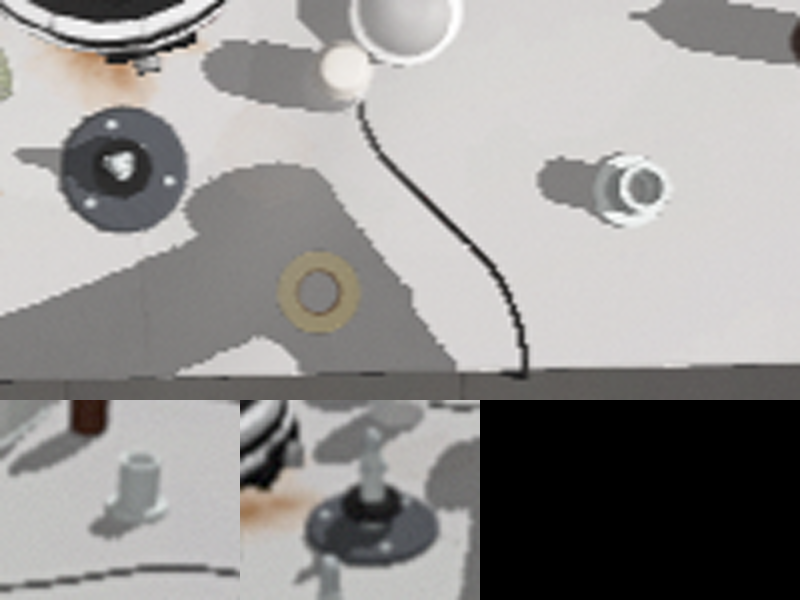

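The dark grey steel stand at top px (286,192) is the one meant, since the look-alikes are purple (175,219) and turquoise (237,210). The crop confirms the aluminium flanged tube at (415,197) is the sleeve. The tape is at (335,223), the shaker at (342,169), the jars at (222,157) and (247,166), and a brown bottle at (466,157). Next I move above the sleeve.

Request:
move_arm(
  series=[
    {"grip": 1, "xyz": [-20, 12, 2], "angular": [0, 0, 0]},
    {"grip": 1, "xyz": [-60, 40, 8], "angular": [0, 0, 0]},
    {"grip": 1, "xyz": [-100, 66, 14], "angular": [0, 0, 0]},
    {"grip": 1, "xyz": [-140, 93, 20], "angular": [0, 0, 0]},
    {"grip": 1, "xyz": [-180, 120, 25], "angular": [0, 0, 0]},
    {"grip": 1, "xyz": [-220, 146, 30], "angular": [0, 0, 0]},
    {"grip": 1, "xyz": [-260, 172, 35], "angular": [0, 0, 0]},
    {"grip": 1, "xyz": [-300, 199, 40], "angular": [0, 0, 0]},
    {"grip": 1, "xyz": [-340, 226, 45], "angular": [0, 0, 0]},
    {"grip": 1, "xyz": [-374, 249, 45], "angular": [0, 0, 0]},
  ],
)

```text
time_s: 1.15
tcp_pos: [0.4798, -0.2247, 0.2017]
ee_rot: [[-0.94, -0.34, -0.002], [-0.34, 0.94, 0.001], [0.001, 0.001, -1.0]]
wrist_force: [0.1, -0.5, 0.2]
gripper_width: 1.0
gripper_force: 0.0
```

```bash
python3 - <<'E'
from h import *
c=cap('wrist'); pickle.dump(c,open('w1.pkl','wb')); save(c,'w1.png'); s=c['s'];print(s['time_s'],s['tcp_pos'],s['ee_rot'].round(4).tolist(),s['wrist_force'])
print(c['camera_matrix'][0],c['o'],proj(c,[.480,-.227,.05]))
E
```

```text
1.15 [ 0.47984238 -0.22466508  0.20173717] [[-0.9405, -0.3398, -0.0015], [-0.3398, 0.9405, 0.0006], [0.0012, 0.001, -1.0]] [ 0.08585682 -0.45259249  0.19146115]
[347.69921989   0.         317.4885112 ] [ 0.4038718  -0.25217894  0.3391166 ] [314.36795209 196.85237096]
```

View pics/w1.png

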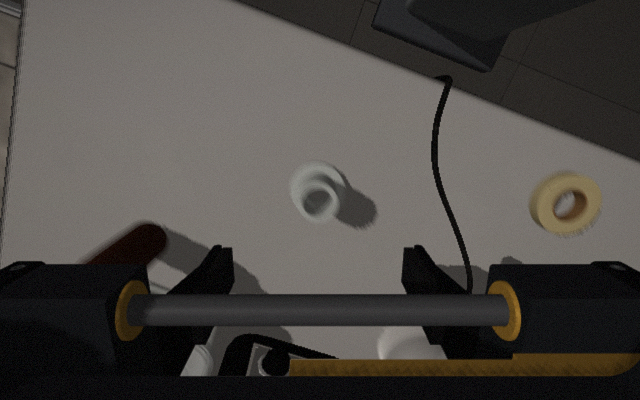

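The wrist view shows the sleeve's rim at about (320,199), the tape at (567,203), and the table clear around the sleeve.

```bash
python3 - <<'E'
from h import *
c=cap('wrist'); pickle.dump(c,open('w2.pkl','wb')); print(c['s']['tcp_pos'])
x0,y0=270,145
g=cv2.cvtColor(c['img'],cv2.COLOR_RGB2GRAY)[y0:y0+100,x0:x0+110]
G=cv2.GaussianBlur(cv2.resize(g,None,fx=4,fy=4,interpolation=2),(0,0),3)
cc=cv2.HoughCircles(G,cv2.HOUGH_GRADIENT,1.2,10,param1=60,param2=25,minRadius=45,maxRadius=135)
V=cv2.cvtColor(G,cv2.COLOR_GRAY2BGR)
if cc is not None:
    for u,v,rr in cc[0][:6]:
        U,Vv=u/4+x0,v/4+y0; print(U.round(1),Vv.round(1),(rr/4).round(1),onz(c,U,Vv,.05).round(4),onz(c,U,Vv,.008).round(4)); cv2.circle(V,(int(u),int(v)),int(rr),(0,0,255),1)
# predicted circles
for z,rad,col in[(.05,.018,(0,255,0)),(.05,.013,(0,255,0)),(.008,.027,(255,0,0))]:
    print('pred',proj(c,[.48,-.227,z]),rad*347.7/(c['o'][2]-z))
cv2.imwrite('pics/w2c.png',np.hstack([V]))
E
```

```text
[ 0.4833676  -0.22184793  0.20210253]
314.0 193.8 20.1 [ 0.4816 -0.2254  0.05  ] [ 0.4925 -0.2219  0.008 ]
315.8 182.4 25.9 [ 0.4717 -0.2274  0.05  ] [ 0.481  -0.2242  0.008 ]
312.8 186.0 30.5 [ 0.4755 -0.2288  0.05  ] [ 0.4854 -0.2257  0.008 ]
317.0 193.8 17.6 [ 0.4808 -0.223   0.05  ] [ 0.4915 -0.2192  0.008 ]
311.8 196.2 23.0 [ 0.4843 -0.2264  0.05  ] [ 0.4955 -0.223   0.008 ]
315.4 191.4 17.4 [ 0.4792 -0.225   0.05  ] [ 0.4897 -0.2214  0.008 ]
pred [312.90080424 191.41785603] 21.63829411474308
pred [312.90080424 191.41785603] 15.627656860647779
pred [313.42569003 180.42140906] 28.341923791727975
```

View pics/w2c.png

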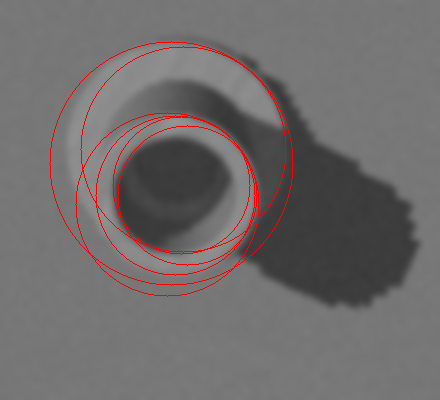

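```bash
python3 - <<'E'
from h import *
s=r.sense(); print(s['time_s'],s['tcp_pos'],s['ee_rot'].round(4).tolist(),s['joint_velocities'].round(2),s['wrist_force'])
d=np.array([.481,-.225,.040])-s['tcp_pos']; print(s['ee_rot'].T@d*1000)
c=pickle.load(open('w2.pkl','rb')); print(onz(c,316,192.2,.05),onz(c,314.3,183.3,.008))
c['R'],c['o']  # settled-pose version
T=np.eye(4);T[:3,:3]=s['ee_rot'];T[:3,3]=s['tcp_pos'];W=T@np.array(c['hand_eye']);c['R']=W[:3,:3];c['o']=W[:3,3];print(onz(c,316,192.2,.05))
E
```

```text
1.25 [ 0.4818336  -0.22366472  0.20227163] [[-0.9388, -0.3444, 0.0006], [-0.3444, 0.9388, 0.0001], [-0.0006, -0.0001, -1.0]] [-3.8  -0.81 -1.37  0.28 -1.18  2.46] [-0.16648243  0.36863849 -0.10999915]
[  1.33927843  -0.94996932 162.27096161]
[ 0.47973676 -0.22426045  0.05      ] [ 0.48241269 -0.22521654  0.008     ]
[ 0.47807663 -0.22612399  0.05      ]
```

Request:
move_arm(
  series=[
    {"grip": 1, "xyz": [0, 0, 10], "angular": [0, 0, 0]},
    {"grip": 1, "xyz": [0, 0, 35], "angular": [0, 0, 0]},
    {"grip": 1, "xyz": [0, 0, 65], "angular": [0, 0, 0]},
    {"grip": 1, "xyz": [0, 0, 95], "angular": [0, 0, 0]},
    {"grip": 1, "xyz": [0, 0, 120], "angular": [0, 0, 0]},
    {"grip": 1, "xyz": [0, 0, 140], "angular": [0, 0, 0]},
    {"grip": 1, "xyz": [0, 0, 153], "angular": [0, 0, 0]},
    {"grip": 1, "xyz": [0, 0, 160], "angular": [0, 0, 0]},
    {"grip": 1, "xyz": [0, 0, 160], "angular": [0, 0, 0]},
    {"grip": 1, "xyz": [0, 0, 160], "angular": [0, 0, 0]},
  ],
)

```text
time_s: 2.25
tcp_pos: [0.4793, -0.2275, 0.0428]
ee_rot: [[-0.941, -0.338, 0.0], [-0.338, 0.941, -0.0], [-0.0, -0.0, -1.0]]
wrist_force: [-0.6, 0.1, 0.0]
gripper_width: 1.002
gripper_force: 0.0
```

```bash
python3 - <<'E'
from h import *
c=cap('wrist'); s=c['s'];save(c,'w3.png');print(s['time_s'],s['tcp_pos'],s['ee_rot'].round(4).tolist(),s['joint_velocities'].round(2),s['wrist_force'],proj(c,[.48,-.226,.05]))
E
```

```text
2.25 [ 0.47926245 -0.22751208  0.04284291] [[-0.9411, -0.3383, 0.0004], [-0.3383, 0.9411, -0.0002], [-0.0003, -0.0003, -1.0]] [ 0.48 -0.68  0.63  0.14 -0.02 -0.03] [-0.61255746  0.05893711  0.00895752] [319.76416475 300.44391816]
```

View pics/w3.png

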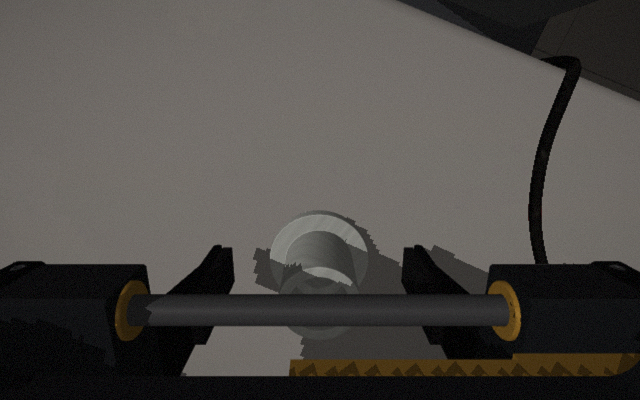

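The sleeve is centred between the fingers (flange x≈319, jaw middle ≈318). I lower 3 mm and grip.

Request:
move_arm(
  series=[
    {"grip": 1, "xyz": [0, 0, 3], "angular": [0, 0, 0]},
    {"grip": 0.6, "xyz": [0, 0, 3], "angular": [0, 0, 0]},
    {"grip": 0.45, "xyz": [0, 0, 3], "angular": [0, 0, 0]},
    {"grip": 0.3, "xyz": [0, 0, 3], "angular": [0, 0, 0]},
    {"grip": 0.3, "xyz": [0, 0, 3], "angular": [0, 0, 0]},
    {"grip": 0.3, "xyz": [0, 0, 3], "angular": [0, 0, 0]},
    {"grip": 0.3, "xyz": [0, 0, 3], "angular": [0, 0, 0]},
    {"grip": 0.3, "xyz": [0, 0, 3], "angular": [0, 0, 0]},
    {"grip": 0.3, "xyz": [0, 0, 3], "angular": [0, 0, 0]},
    {"grip": 0.3, "xyz": [0, 0, 3], "angular": [0, 0, 0]},
  ],
)

```text
time_s: 3.3
tcp_pos: [0.4793, -0.2269, 0.0396]
ee_rot: [[-0.941, -0.339, 0.0], [-0.339, 0.941, 0.0], [-0.0, -0.0, -1.0]]
wrist_force: [0.0, 0.3, -0.4]
gripper_width: 0.401
gripper_force: 30.0
```

Request:
move_arm(
  series=[
    {"grip": 0.3, "xyz": [0, 0, -6], "angular": [0, 0, 0]},
    {"grip": 0.3, "xyz": [0, 0, -20], "angular": [0, 0, 0]},
    {"grip": 0.3, "xyz": [0, 0, -45], "angular": [0, 0, 0]},
    {"grip": 0.3, "xyz": [0, 0, -75], "angular": [0, 0, 0]},
    {"grip": 0.3, "xyz": [0, 0, -105], "angular": [0, 0, 0]},
    {"grip": 0.3, "xyz": [-5, 9, -130], "angular": [0, 0, 0]},
    {"grip": 0.3, "xyz": [-15, 27, -148], "angular": [0, 0, 0]},
    {"grip": 0.3, "xyz": [-28, 50, -156], "angular": [0, 0, 0]},
    {"grip": 0.3, "xyz": [-45, 80, -160], "angular": [0, 0, 0]},
    {"grip": 0.3, "xyz": [-62, 112, -160], "angular": [0, 0, 0]},
  ],
)

```text
time_s: 4.3
tcp_pos: [0.4999, -0.0997, 0.2007]
ee_rot: [[-0.941, -0.338, 0.002], [-0.338, 0.941, 0.0], [-0.002, -0.0, -1.0]]
wrist_force: [0.1, 0.3, -1.2]
gripper_width: 0.405
gripper_force: 30.0
```

Request:
move_arm(
  series=[
    {"grip": 0.3, "xyz": [-17, 32, 0], "angular": [0, 0, 0]},
    {"grip": 0.3, "xyz": [-35, 64, 0], "angular": [0, 0, 0]},
    {"grip": 0.3, "xyz": [-53, 96, 0], "angular": [0, 0, 0]},
    {"grip": 0.3, "xyz": [-71, 128, 0], "angular": [0, 0, 0]},
    {"grip": 0.3, "xyz": [-89, 160, 0], "angular": [0, 0, 0]},
    {"grip": 0.3, "xyz": [-106, 192, 0], "angular": [0, 0, 0]},
    {"grip": 0.3, "xyz": [-119, 216, 0], "angular": [0, 0, 0]},
    {"grip": 0.3, "xyz": [-127, 230, 0], "angular": [0, 0, 0]},
    {"grip": 0.3, "xyz": [-129, 234, 0], "angular": [0, 0, 0]},
    {"grip": 0.3, "xyz": [-129, 234, 0], "angular": [0, 0, 0]},
  ],
)

```text
time_s: 5.3
tcp_pos: [0.5414, 0.1631, 0.1994]
ee_rot: [[-0.941, -0.339, -0.001], [-0.339, 0.941, -0.0], [0.001, -0.0, -1.0]]
wrist_force: [-1.1, -0.2, -0.6]
gripper_width: 0.403
gripper_force: 30.0
```

Request:
move_arm(
  series=[
    {"grip": 0.3, "xyz": [0, 0, 0], "angular": [0, 0, 0]},
    {"grip": 0.3, "xyz": [0, 0, 0], "angular": [0, 0, 0]},
    {"grip": 0.3, "xyz": [0, 0, 0], "angular": [0, 0, 0]},
    {"grip": 0.3, "xyz": [0, 0, 0], "angular": [0, 0, 0]},
    {"grip": 0.3, "xyz": [0, 0, 0], "angular": [0, 0, 0]},
  ],
)

```text
time_s: 5.8
tcp_pos: [0.5418, 0.163, 0.1997]
ee_rot: [[-0.941, -0.338, 0.0], [-0.338, 0.941, 0.0], [-0.0, 0.0, -1.0]]
wrist_force: [-0.0, 0.2, -0.3]
gripper_width: 0.401
gripper_force: 30.0
```

```bash
python3 - <<'E'
from h import *
c=cap('wrist'); s=c['s'];pickle.dump(c,open('w4.pkl','wb'));save(c,'w4.png');print(s['time_s'],s['tcp_pos'],s['ee_rot'].round(4).tolist(),s['joint_velocities'].round(2),s['wrist_force'],s['moment'],s['gripper_width'])
print('post top',proj(c,[.504,.150,.08]),'ring',proj(c,[.504,.150,.03]),'foot of sleeve',proj(c,s['tcp_pos']+s['ee_rot']@[0,0,.0396]),'flange top', proj(c,s['tcp_pos']+s['ee_rot']@[0,0,.0316]))
for n in('side','top'): q=cap(n); pickle.dump(q,open(n+'4.pkl','wb'))
E
```

```text
5.8 [0.54175963 0.16296279 0.19966129] [[-0.941, -0.3385, 0.0001], [-0.3385, 0.941, 0.0001], [-0.0001, 0.0, -1.0]] [ 0.24  0.17  0.02  0.07 -0.07 -0.07] [-0.00403506  0.21032989 -0.28812539] [-0.02045999  0.06231642  0.00128658] 0.40135257911609473
post top [317.94093599 157.13372806] ring [317.83774294 148.05917695] foot of sleeve [317.08536064 251.9143507 ] flange top [317.07695409 258.2176301 ]
```

View pics/w4.png

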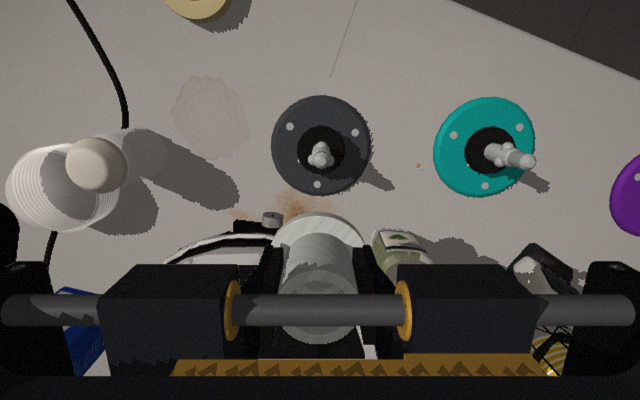

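The wrist view shows the grey stand's foot at about (321,146) with the post top near (320,159), and the held sleeve's flange arc at (272–365, top 213). I fit both and overlay predictions.

```bash
python3 - <<'E'
from h import *
c=pickle.load(open('w4.pkl','rb')); s=c['s']; im=c['img']; hsv=cv2.cvtColor(im,cv2.COLOR_RGB2HSV)
g=cv2.cvtColor(im,cv2.COLOR_RGB2GRAY)
print('px disc',im[110,320],im[120,290],'table',im[60,320],im[190,370],'shadow',im[180,380],'flange',im[220,318],'pan',im[222,250])
m=((g<75)).astype(np.uint8); m[:85]=0;m[205:]=0;m[:,:255]=0;m[:,390:]=0
m=cv2.morphologyEx(m,cv2.MORPH_OPEN,np.ones((9,9),np.uint8))
ct=max(cv2.findContours(m,0,1)[0],key=cv2.contourArea).reshape(-1,2)
e=cv2.fitEllipse(cv2.convexHull(ct)); print('ellipse',e)
# keep top/left arc (no shadow)
a=ct[(ct[:,0]<300)|(ct[:,1]<130)]
P=np.array([onz(c,u,v,.007)[:2] for u,v in a])
from scipy.optimize import least_squares
f=least_squares(lambda q:np.hypot(*(P-q[:2]).T)-q[2],[.504,.15,.048],loss='soft_l1',f_scale=.001); print('disc centre',f.x,np.std(f.fun))
V=im[...,::-1].copy()
th=np.linspace(0,2*np.pi,100)
def circ(cx,cy,z,r,col):
    p=np.array([proj(c,[cx+r*np.cos(t),cy+r*np.sin(t),z]) for t in th])
    global B; cv2.polylines(B,[np.int32((p-[250,80])*4)],True,col,1)
B=cv2.resize(V[80:230,250:390],None,fx=4,fy=4,interpolation=2)
x,y,_=s['tcp_pos']; zt=s['tcp_pos'][2]
circ(x,y,zt-.0396,.027,(0,0,255));circ(x,y,zt-.0316,.027,(0,255,0))
circ(*f.x[:2],.007,.048,(255,0,255));circ(*f.x[:2],.078,.0065,(0,255,255))
cv2.imwrite('pics/w4c.png',B)
E
```

```text
px disc [54 55 58] [54 53 58] table [150 144 139] [152 148 140] shadow [86 83 77] flange [176 175 169] pan [0 0 1]
ellipse ((320.7964782714844, 145.2625732421875), (100.0568618774414, 100.22532653808594), 161.1757049560547)
disc centre [0.50545195 0.15345283 0.04659403] 0.0007606961611471701
```

View pics/w4c.png

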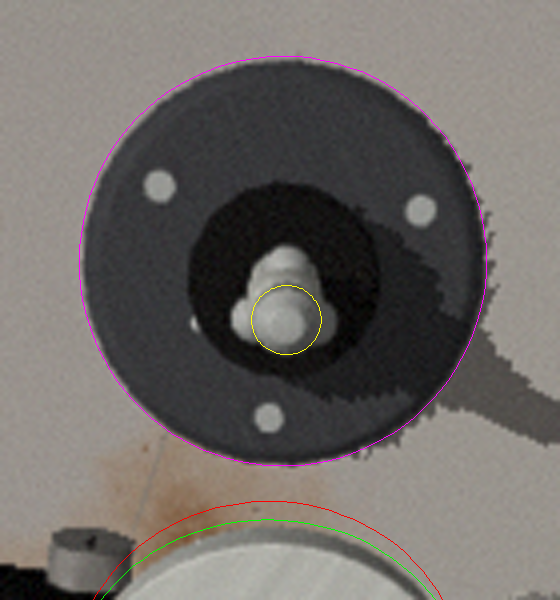

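```bash
cat > fl.py <<'E'
from h import *
from scipy.optimize import least_squares
def flange(c,show=False):
    s=c['s'];zt=s['tcp_pos'][2]-.0316
    g=cv2.GaussianBlur(cv2.cvtColor(c['img'],cv2.COLOR_RGB2GRAY),(0,0),.7).astype(float)
    p0=proj(c,s['tcp_pos']+s['ee_rot']@[0,0,.0316]); Q=[]
    for a in np.radians(np.arange(195,346,3)):
        rr=np.arange(34,60,.25); L=np.array([cv2.getRectSubPix(g.astype(np.float32),(1,1),(float(p0[0]+q*np.cos(a)),float(p0[1]+4+q*np.sin(a))))[0,0] for q in rr])
        d=np.diff(L); i=np.argmin(d)
        if d[i]<-6: Q.append(p0+[0,4]+(rr[i]+.12)*np.array([np.cos(a),np.sin(a)]))
    Q=np.array(Q); P=np.array([onz(c,u,v,zt)[:2] for u,v in Q])
    f=least_squares(lambda q:np.hypot(*(P-q[:2]).T)-.027,s['tcp_pos'][:2],loss='soft_l1',f_scale=.0005)
    f3=least_squares(lambda q:np.hypot(*(P-q[:2]).T)-q[2],[*f.x,.027],loss='soft_l1',f_scale=.0005)
    t=s['ee_rot'].T
    print('n',len(Q),'sleeve rel TCP (tool mm)',(t@np.r_[f.x-s['tcp_pos'][:2],0])[:2]*1000,'rms',np.std(f.fun)*1e3,'free r',f3.x[2],(t@np.r_[f3.x[:2]-s['tcp_pos'][:2],0])[:2]*1000)
    return f.x
E
python3 - <<'E'
from fl import *
c=pickle.load(open('w4.pkl','rb')); x=flange(c)
t=c['s']['ee_rot'].T
for p,n in((np.array([.50545,.15345]),'disc'),(onz(c,321,160.25,.079)[:2],'posttop')): print(n,p,'move tool mm',(t@np.r_[p-x,0])[:2]*1000)
q=pickle.load(open('side4.pkl','rb')); print('side: sleeve foot pred',proj(q,c['s']['tcp_pos']-[0,0,.0396]),'post top',proj(q,[.5055,.1535,.08]))
u0,v0=250,150
B=cv2.resize(q['img'][v0:v0+110,u0:u0+120,::-1],None,fx=5,fy=5,interpolation=2); cv2.imwrite('pics/s4c.png',B)
E
```

```text
n 41 sleeve rel TCP (tool mm) [-2.74375061 -0.45922803] rms 2.4309343108747723 free r 0.026270042612270124 [-1.87480716 -0.42274187]
disc [0.50545 0.15345] move tool mm [40.13000782  3.79835894]
posttop [0.50556855 0.15299316] move tool mm [40.17309356  3.32835704]
side: sleeve foot pred [293.31302011 175.99109464] post top [307.17889622 203.62952774]
```

View pics/s4c.png

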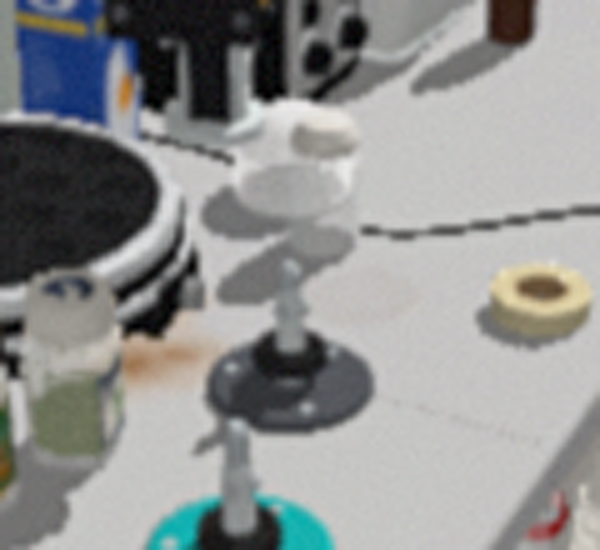

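The side crop shows the post top at (308,202). The held flange is at about (291,177). Nothing tall stands near the approach.

Request:
move_arm(
  series=[
    {"grip": 0.3, "xyz": [10, 1, 0], "angular": [0, 0, 0]},
    {"grip": 0.3, "xyz": [25, 2, 0], "angular": [0, 0, 0]},
    {"grip": 0.3, "xyz": [36, 3, 5], "angular": [0, 0, 0]},
    {"grip": 0.3, "xyz": [40, 3.5, 20], "angular": [0, 0, 0]},
    {"grip": 0.3, "xyz": [40, 3.5, 40], "angular": [0, 0, 0]},
    {"grip": 0.3, "xyz": [40, 3.5, 55], "angular": [0, 0, 0]},
    {"grip": 0.3, "xyz": [40, 3.5, 65], "angular": [0, 0, 0]},
    {"grip": 0.3, "xyz": [40, 3.5, 68], "angular": [0, 0, 0]},
    {"grip": 0.3, "xyz": [40, 3.5, 68], "angular": [0, 0, 0]},
    {"grip": 0.3, "xyz": [40, 3.5, 68], "angular": [0, 0, 0]},
  ],
)

```text
time_s: 6.95
tcp_pos: [0.5034, 0.1533, 0.1323]
ee_rot: [[-0.941, -0.339, 0.001], [-0.339, 0.941, 0.001], [-0.001, 0.0, -1.0]]
wrist_force: [-0.1, -0.6, -1.2]
gripper_width: 0.406
gripper_force: 30.0
```

Request:
move_arm(
  series=[
    {"grip": 0.3, "xyz": [0, 0, 0], "angular": [0, 0, 0]},
    {"grip": 0.3, "xyz": [0, 0, 0], "angular": [0, 0, 0]},
    {"grip": 0.3, "xyz": [0, 0, 0], "angular": [0, 0, 0]},
  ],
)

```text
time_s: 7.25
tcp_pos: [0.5031, 0.1531, 0.1319]
ee_rot: [[-0.941, -0.339, 0.001], [-0.339, 0.941, 0.0], [-0.001, 0.0, -1.0]]
wrist_force: [0.3, -0.9, -0.9]
gripper_width: 0.404
gripper_force: 30.0
```

```bash
python3 - <<'E'
from fl import *
c=cap('wrist'); pickle.dump(c,open('w5.pkl','wb')); q=cap('side'); pickle.dump(q,open('side5.pkl','wb')); s=c['s']
print(s['time_s'],s['tcp_pos'],s['wrist_force'],s['moment']); flange(c)
sl=s['tcp_pos']+s['ee_rot']@np.array([-.0024,-.0004,.0396])
print('sleeve foot',sl,'side pred',proj(q,sl),'post top',proj(q,[.5055,.1535,.08]))
u0,v0,w,h=282,165,50,60
B=cv2.resize(q['img'][v0:v0+h,u0:u0+w,::-1],None,fx=9,fy=9,interpolation=2)
C=cv2.resize(c['img'][150:300,265:375,::-1],None,fx=3,fy=3,interpolation=2)
z=np.zeros((540,780,3),np.uint8); z[:,:450]=B; z[:450,450:]=C; cv2.imwrite('pics/l5.png',z)
E
```

```text
7.25 [0.50307851 0.15313659 0.13190014] [ 0.34137605 -0.85262081 -0.89573242] [0.00189946 0.01906401 0.03634374]
n 51 sleeve rel TCP (tool mm) [-1.84483928 -0.74841506] rms 2.4079745400151213 free r 0.02405194443514278 [ 2.10325009 -0.65226739]
sleeve foot [0.50549648 0.15359075 0.09230182] side pred [307.13061433 199.73677134] post top [307.17889622 203.62952774]
```

View pics/l5.png

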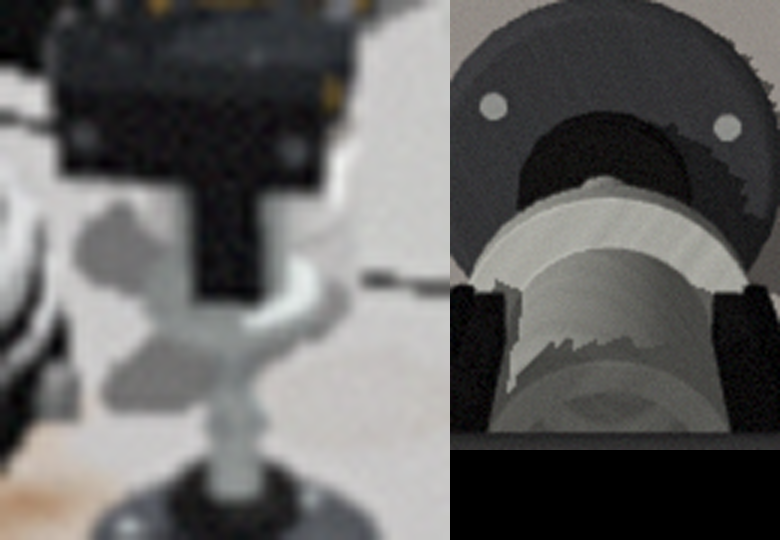

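The left panel (side) shows the post axis at crop x≈236, with the sleeve above it within about 1 px. The right panel (wrist) has the post tip just peeking over the flange edge at (316,209). I check the numbers before lowering.

```bash
python3 - <<'E'
from fl import *
c=pickle.load(open('w5.pkl','rb'));q=pickle.load(open('side5.pkl','rb'));s=c['s'];t=s['ee_rot'].T
P=lambda p:proj(c,p).round(1)
print('posttop pred',P([.5055,.1533,.08]), 'tip at z.08 from (316,209):',onz(c,316,209,.08))
for dx in(-3,-1.5,0,1.5):
    a=s['tcp_pos']+s['ee_rot']@np.array([.027+dx/1e3,-.0005,.0316]);b=s['tcp_pos']+s['ee_rot']@np.array([.027+dx/1e3,-.0005,.0396]);print(dx,'apex top',P(a),'bottom',P(b))
g=cv2.cvtColor(c['img'],cv2.COLOR_RGB2GRAY); print('col318 v195-225',g[195:226,318].tolist()); print('col316',g[195:226,316].tolist())
# disc arc fit
m=(g<85).astype(np.uint8); E=[]
p0=proj(c,[.5055,.1533,.007]); G=cv2.GaussianBlur(g,(0,0),.8).astype(np.float32)
for a in np.radians(np.arange(180,330,3)):
    rr=np.arange(50,85,.25);L=np.array([cv2.getRectSubPix(G,(1,1),(float(p0[0]+k*np.cos(a)),float(p0[1]+k*np.sin(a))))[0,0] for k in rr]);d=np.diff(L);i=np.argmax(d)
    if d[i]>5:E.append(onz(c,*(p0+(rr[i]+.12)*np.array([np.cos(a),np.sin(a)])),.007)[:2])
E=np.array(E)
for c4 in (0,):
    f=least_squares(lambda k:np.hypot(*(E-k[:2]).T)-.048,[.505,.153],loss='soft_l1',f_scale=.0005);f3=least_squares(lambda k:np.hypot(*(E-k[:2]).T)-k[2],[.505,.153,.048],loss='soft_l1',f_scale=.0005)
print('disc',len(E),f.x,f3.x,'rms',np.std(f.fun))
h=cv2.cvtColor(q['img'],cv2.COLOR_RGB2GRAY)
for v in (186,190,194,198,200,202,206,208,212,216): print(v,h[v,292:326].tolist())
E
```

```text
posttop pred [315.9 246.7] tip at z.08 from (316,209): [0.48349069 0.1454215  0.08      ]
-3 apex top [316.1 215.5] bottom [316.2 210.7]
-1.5 apex top [316.1 212.7] bottom [316.2 208.1]
0 apex top [316.1 209.9] bottom [316.2 205.4]
1.5 apex top [316.1 207.1] bottom [316.2 202.7]
col318 v195-225 [21, 17, 20, 8, 21, 13, 20, 20, 19, 18, 15, 10, 13, 41, 100, 106, 105, 109, 103, 106, 127, 176, 166, 164, 166, 162, 166, 162, 162, 155, 160]
col316 [12, 16, 17, 19, 21, 10, 15, 16, 15, 17, 20, 16, 17, 57, 116, 116, 110, 104, 112, 114, 125, 171, 170, 165, 166, 170, 164, 167, 162, 164, 158]
disc 50 [0.50530045 0.15365578] [0.50456173 0.15309061 0.04724095] rms 0.0002879050849637709
186 [194, 189, 181, 175, 183, 191, 169, 153, 136, 120, 79, 43, 18, 26, 17, 21, 20, 13, 31, 58, 78, 83, 96, 92, 93, 122, 188, 228, 209, 197, 199, 200, 198, 201]
190 [115, 111, 113, 111, 116, 130, 148, 163, 159, 138, 107, 56, 21, 20, 15, 19, 18, 12, 39, 90, 129, 152, 174, 184, 189, 188, 183, 180, 185, 194, 201, 204, 198, 201]
194 [111, 115, 115, 113, 113, 114, 119, 127, 130, 130, 113, 64, 19, 13, 22, 24, 17, 16, 33, 85,
[... 586 characters left out ...]
]
206 [203, 184, 139, 117, 113, 117, 111, 115, 114, 113, 114, 115, 112, 110, 118, 125, 123, 118, 141, 171, 192, 195, 196, 195, 193, 194, 194, 197, 194, 194, 193, 194, 195, 193]
208 [189, 139, 115, 114, 116, 113, 117, 114, 116, 115, 116, 117, 116, 122, 133, 135, 133, 144, 174, 193, 196, 194, 196, 192, 194, 195, 195, 192, 194, 192, 196, 193, 195, 195]
212 [199, 199, 198, 198, 200, 198, 199, 199, 199, 198, 199, 198, 173, 137, 126, 130, 138, 135, 137, 156, 185, 194, 194, 193, 193, 194, 195, 193, 193, 195, 189, 193, 192, 192]
216 [194, 197, 196, 198, 197, 198, 199, 204, 204, 189, 155, 121, 92, 115, 138, 144, 142, 137, 125, 106, 119, 150, 185, 201, 200, 201, 199, 200, 196, 198, 196, 198, 198, 196]
```

Request:
move_arm(
  series=[
    {"grip": 0.3, "xyz": [-0.8, -1.5, 0], "angular": [0, 0, 0]},
    {"grip": 0.3, "xyz": [-0.8, -1.5, 3], "angular": [0, 0, 0]},
    {"grip": 0.3, "xyz": [-0.8, -1.5, 6], "angular": [0, 0, 0]},
    {"grip": 0.3, "xyz": [-0.8, -1.5, 9], "angular": [0, 0, 0]},
    {"grip": 0.3, "xyz": [-0.8, -1.5, 12], "angular": [0, 0, 0]},
    {"grip": 0.3, "xyz": [-0.8, -1.5, 14], "angular": [0, 0, 0]},
    {"grip": 0.3, "xyz": [-0.8, -1.5, 16], "angular": [0, 0, 0]},
    {"grip": 0.3, "xyz": [-0.8, -1.5, 16], "angular": [0, 0, 0]},
    {"grip": 0.3, "xyz": [-0.8, -1.5, 16], "angular": [0, 0, 0]},
  ],
)

```text
time_s: 8.25
tcp_pos: [0.5042, 0.1519, 0.1156]
ee_rot: [[-0.941, -0.339, 0.0], [-0.339, 0.941, -0.0], [-0.0, -0.0, -1.0]]
wrist_force: [0.6, -0.7, -0.8]
gripper_width: 0.406
gripper_force: 30.0
```

Request:
move_arm(
  series=[
    {"grip": 0.3, "xyz": [0, 0, 1], "angular": [0, 0, 0]},
    {"grip": 0.3, "xyz": [0, 0, 2], "angular": [0, 0, 0]},
    {"grip": 0.3, "xyz": [0, 0, 3], "angular": [0, 0, 0]},
    {"grip": 0.3, "xyz": [0, 0, 4], "angular": [0, 0, 0]},
    {"grip": 0.3, "xyz": [0, 0, 5], "angular": [0, 0, 0]},
    {"grip": 0.3, "xyz": [0, 0, 5], "angular": [0, 0, 0]},
    {"grip": 0.3, "xyz": [0, 0, 5], "angular": [0, 0, 0]},
  ],
)

```text
time_s: 8.95
tcp_pos: [0.5042, 0.1519, 0.1105]
ee_rot: [[-0.941, -0.339, -0.0], [-0.339, 0.941, -0.0], [0.0, -0.0, -1.0]]
wrist_force: [0.1, -0.4, -1.1]
gripper_width: 0.407
gripper_force: 30.0
```

Request:
move_arm(
  series=[
    {"grip": 0.3, "xyz": [1, 0, 0], "angular": [0, 0, 0]},
    {"grip": 0.3, "xyz": [2, 0, 0], "angular": [0, 0, 0]},
    {"grip": 0.3, "xyz": [2, 0, 0], "angular": [0, 0, 0]},
    {"grip": 0.3, "xyz": [2, 0, 0], "angular": [0, 0, 0]},
  ],
)

```text
time_s: 9.35
tcp_pos: [0.5023, 0.1512, 0.1106]
ee_rot: [[-0.941, -0.339, 0.0], [-0.339, 0.941, 0.0], [-0.0, 0.0, -1.0]]
wrist_force: [0.6, 0.7, -0.7]
gripper_width: 0.405
gripper_force: 30.0
```

Request:
move_arm(
  series=[
    {"grip": 0.3, "xyz": [-1.5, 0, 0], "angular": [0, 0, 0]},
    {"grip": 0.3, "xyz": [-3, 0, 0], "angular": [0, 0, 0]},
    {"grip": 0.3, "xyz": [-4, 0, 0], "angular": [0, 0, 0]},
    {"grip": 0.3, "xyz": [-4, 0, 0], "angular": [0, 0, 0]},
    {"grip": 0.3, "xyz": [-4, 0, 0], "angular": [0, 0, 0]},
  ],
)

```text
time_s: 9.85
tcp_pos: [0.5061, 0.1526, 0.1105]
ee_rot: [[-0.941, -0.339, -0.0], [-0.339, 0.941, -0.0], [0.0, 0.0, -1.0]]
wrist_force: [0.6, 0.2, -1.8]
gripper_width: 0.406
gripper_force: 30.0
```

Request:
move_arm(
  series=[
    {"grip": 0.3, "xyz": [1, 0, 0], "angular": [0, 0, 0]},
    {"grip": 0.3, "xyz": [2, 0, 0], "angular": [0, 0, 0]},
    {"grip": 0.3, "xyz": [2, -1, 0], "angular": [0, 0, 0]},
    {"grip": 0.3, "xyz": [2, -2, 0], "angular": [0, 0, 0]},
    {"grip": 0.3, "xyz": [2, -2, 0], "angular": [0, 0, 0]},
    {"grip": 0.3, "xyz": [2, -2, 0], "angular": [0, 0, 0]},
  ],
)

```text
time_s: 10.45
tcp_pos: [0.5049, 0.15, 0.1105]
ee_rot: [[-0.941, -0.339, -0.0], [-0.339, 0.941, -0.0], [0.0, -0.0, -1.0]]
wrist_force: [0.5, -1.0, -1.5]
gripper_width: 0.409
gripper_force: 30.0
```

Request:
move_arm(
  series=[
    {"grip": 0.3, "xyz": [0, 1.5, 0], "angular": [0, 0, 0]},
    {"grip": 0.3, "xyz": [0, 3, 0], "angular": [0, 0, 0]},
    {"grip": 0.3, "xyz": [0, 4, 0], "angular": [0, 0, 0]},
    {"grip": 0.3, "xyz": [0, 4, 0], "angular": [0, 0, 0]},
    {"grip": 0.3, "xyz": [0, 4, 0], "angular": [0, 0, 0]},
  ],
)

```text
time_s: 10.95
tcp_pos: [0.5035, 0.1538, 0.1105]
ee_rot: [[-0.941, -0.339, -0.0], [-0.339, 0.941, 0.0], [0.0, 0.0, -1.0]]
wrist_force: [-0.1, -0.6, -2.4]
gripper_width: 0.404
gripper_force: 30.0
```

Request:
move_arm(
  series=[
    {"grip": 0.3, "xyz": [0, -1, 0], "angular": [0, 0, 0]},
    {"grip": 0.3, "xyz": [0, -2, 0], "angular": [0, 0, 0]},
    {"grip": 0.3, "xyz": [0, -2, 1], "angular": [0, 0, 0]},
    {"grip": 0.3, "xyz": [0, -2, 2], "angular": [0, 0, 0]},
    {"grip": 0.3, "xyz": [0, -2, 3], "angular": [0, 0, 0]},
    {"grip": 0.3, "xyz": [0, -2, 4], "angular": [0, 0, 0]},
    {"grip": 0.3, "xyz": [0, -2, 5], "angular": [0, 0, 0]},
    {"grip": 0.3, "xyz": [0, -2, 6], "angular": [0, 0, 0]},
    {"grip": 0.3, "xyz": [0, -2, 6], "angular": [0, 0, 0]},
  ],
)

```text
time_s: 11.85
tcp_pos: [0.5041, 0.1519, 0.1044]
ee_rot: [[-0.941, -0.339, -0.0], [-0.339, 0.941, -0.0], [0.0, -0.0, -1.0]]
wrist_force: [-0.2, -0.4, -0.8]
gripper_width: 0.399
gripper_force: 30.0
```

Request:
move_arm(
  series=[
    {"grip": 0.3, "xyz": [0, 0, 1], "angular": [0, 0, 0]},
    {"grip": 0.3, "xyz": [0, 0, 2], "angular": [0, 0, 0]},
    {"grip": 0.3, "xyz": [0, 0, 3], "angular": [0, 0, 0]},
    {"grip": 0.3, "xyz": [0, 0, 3], "angular": [0, 0, 0]},
  ],
)

```text
time_s: 12.25
tcp_pos: [0.5041, 0.1519, 0.1014]
ee_rot: [[-0.941, -0.339, -0.0], [-0.339, 0.941, -0.0], [0.0, -0.0, -1.0]]
wrist_force: [0.4, -0.8, -2.3]
gripper_width: 0.404
gripper_force: 30.0
```

Request:
move_arm(
  series=[
    {"grip": 0.3, "xyz": [0, 0, 1], "angular": [0, 0, 0]},
    {"grip": 0.3, "xyz": [0, 0, 2], "angular": [0, 0, 0]},
    {"grip": 0.3, "xyz": [0, 0, 2], "angular": [0, 0, 0]},
  ],
)

```text
time_s: 12.55
tcp_pos: [0.5041, 0.1518, 0.0994]
ee_rot: [[-0.941, -0.339, -0.0], [-0.339, 0.941, -0.0], [0.0, -0.0, -1.0]]
wrist_force: [-0.5, -0.2, -2.1]
gripper_width: 0.403
gripper_force: 30.0
```

Request:
move_arm(
  series=[
    {"grip": 0.3, "xyz": [0, 0, 1], "angular": [0, 0, 0]},
    {"grip": 0.3, "xyz": [0, 0, 2], "angular": [0, 0, 0]},
    {"grip": 0.3, "xyz": [0, 0, 2], "angular": [0, 0, 0]},
  ],
)

```text
time_s: 12.85
tcp_pos: [0.5041, 0.1518, 0.0974]
ee_rot: [[-0.941, -0.339, -0.0], [-0.339, 0.941, -0.0], [0.0, -0.0, -1.0]]
wrist_force: [-0.3, 0.7, -1.4]
gripper_width: 0.408
gripper_force: 30.0
```

Request:
move_arm(
  series=[
    {"grip": 0.3, "xyz": [0, 0, 1], "angular": [0, 0, 0]},
    {"grip": 0.3, "xyz": [0, 0, 2], "angular": [0, 0, 0]},
    {"grip": 0.3, "xyz": [0, 0, 2], "angular": [0, 0, 0]},
  ],
)

```text
time_s: 13.15
tcp_pos: [0.5041, 0.1519, 0.0954]
ee_rot: [[-0.941, -0.339, -0.0], [-0.339, 0.941, -0.0], [0.0, -0.0, -1.0]]
wrist_force: [0.6, 0.4, -0.9]
gripper_width: 0.405
gripper_force: 30.0
```

Request:
move_arm(
  series=[
    {"grip": 0.3, "xyz": [0, 0, 1], "angular": [0, 0, 0]},
    {"grip": 0.3, "xyz": [0, 0, 2], "angular": [0, 0, 0]},
    {"grip": 0.3, "xyz": [0, 0, 2], "angular": [0, 0, 0]},
  ],
)

```text
time_s: 13.45
tcp_pos: [0.5038, 0.1518, 0.0936]
ee_rot: [[-0.941, -0.339, -0.001], [-0.339, 0.941, -0.0], [0.001, -0.0, -1.0]]
wrist_force: [-1.5, 0.2, 1.2]
gripper_width: 0.4
gripper_force: 30.0
```

Contact begins at foot ≈ 54 mm, which puts the washer at about 28–30 mm. I carry on over the balls.

Request:
move_arm(
  series=[
    {"grip": 0.3, "xyz": [0, 0, 1], "angular": [0, 0, 0]},
    {"grip": 0.3, "xyz": [0, 0, 2], "angular": [0, 0, 0]},
    {"grip": 0.3, "xyz": [0, 0, 2], "angular": [0, 0, 0]},
  ],
)

```text
time_s: 13.75
tcp_pos: [0.5046, 0.1522, 0.0922]
ee_rot: [[-0.941, -0.339, 0.001], [-0.339, 0.941, 0.001], [-0.001, 0.0, -1.0]]
wrist_force: [-2.2, 1.1, 4.4]
gripper_width: 0.405
gripper_force: 30.0
```

Request:
move_arm(
  series=[
    {"grip": 0.3, "xyz": [0, 0, 1], "angular": [0, 0, 0]},
    {"grip": 0.3, "xyz": [0, 0, 2], "angular": [0, 0, 0]},
    {"grip": 0.3, "xyz": [0, 0, 2], "angular": [0, 0, 0]},
  ],
)

```text
time_s: 14.05
tcp_pos: [0.5045, 0.1521, 0.0901]
ee_rot: [[-0.941, -0.339, 0.001], [-0.339, 0.941, 0.001], [-0.001, 0.0, -1.0]]
wrist_force: [-1.5, 0.9, 4.7]
gripper_width: 0.403
gripper_force: 30.0
```

Request:
move_arm(
  series=[
    {"grip": 0.3, "xyz": [0, 0, 1], "angular": [0, 0, 0]},
    {"grip": 0.3, "xyz": [0, 0, 2], "angular": [0, 0, 0]},
    {"grip": 0.3, "xyz": [0, 0, 2], "angular": [0, 0, 0]},
  ],
)

```text
time_s: 14.35
tcp_pos: [0.504, 0.1518, 0.0868]
ee_rot: [[-0.941, -0.339, -0.001], [-0.339, 0.941, -0.0], [0.001, 0.0, -1.0]]
wrist_force: [-0.3, 0.9, -1.4]
gripper_width: 0.407
gripper_force: 30.0
```

Request:
move_arm(
  series=[
    {"grip": 0.3, "xyz": [0, 0, 1], "angular": [0, 0, 0]},
    {"grip": 0.3, "xyz": [0, 0, 2], "angular": [0, 0, 0]},
    {"grip": 0.3, "xyz": [0, 0, 2], "angular": [0, 0, 0]},
  ],
)

```text
time_s: 14.65
tcp_pos: [0.504, 0.1518, 0.085]
ee_rot: [[-0.941, -0.339, -0.001], [-0.339, 0.941, -0.0], [0.001, 0.0, -1.0]]
wrist_force: [-0.2, 0.3, -2.2]
gripper_width: 0.401
gripper_force: 30.0
```

The balls are pressed in and drag is low. Home should be near TCP z ≈ 0.068.

Request:
move_arm(
  series=[
    {"grip": 0.3, "xyz": [0, 0, 1], "angular": [0, 0, 0]},
    {"grip": 0.3, "xyz": [0, 0, 2], "angular": [0, 0, 0]},
    {"grip": 0.3, "xyz": [0, 0, 3], "angular": [0, 0, 0]},
    {"grip": 0.3, "xyz": [0, 0, 4], "angular": [0, 0, 0]},
    {"grip": 0.3, "xyz": [0, 0, 4], "angular": [0, 0, 0]},
  ],
)

```text
time_s: 15.15
tcp_pos: [0.504, 0.1518, 0.0812]
ee_rot: [[-0.941, -0.339, -0.0], [-0.339, 0.941, -0.0], [0.0, 0.0, -1.0]]
wrist_force: [-1.2, -0.2, -1.3]
gripper_width: 0.404
gripper_force: 30.0
```

Request:
move_arm(
  series=[
    {"grip": 0.3, "xyz": [0, 0, 1], "angular": [0, 0, 0]},
    {"grip": 0.3, "xyz": [0, 0, 2], "angular": [0, 0, 0]},
    {"grip": 0.3, "xyz": [0, 0, 3], "angular": [0, 0, 0]},
    {"grip": 0.3, "xyz": [0, 0, 3], "angular": [0, 0, 0]},
  ],
)

```text
time_s: 15.55
tcp_pos: [0.5041, 0.1519, 0.0782]
ee_rot: [[-0.941, -0.339, -0.0], [-0.339, 0.941, 0.0], [0.0, 0.0, -1.0]]
wrist_force: [-0.9, 1.3, -1.0]
gripper_width: 0.402
gripper_force: 30.0
```

Request:
move_arm(
  series=[
    {"grip": 0.3, "xyz": [0, 0, 1], "angular": [0, 0, 0]},
    {"grip": 0.3, "xyz": [0, 0, 2], "angular": [0, 0, 0]},
    {"grip": 0.3, "xyz": [0, 0, 2], "angular": [0, 0, 0]},
    {"grip": 0.3, "xyz": [0, 0, 2], "angular": [0, 0, 0]},
  ],
)

```text
time_s: 15.95
tcp_pos: [0.5041, 0.1519, 0.0763]
ee_rot: [[-0.941, -0.339, -0.0], [-0.339, 0.941, 0.0], [0.0, 0.0, -1.0]]
wrist_force: [-0.6, 1.1, -1.3]
gripper_width: 0.399
gripper_force: 30.0
```

Request:
move_arm(
  series=[
    {"grip": 0.3, "xyz": [0, 0, 1], "angular": [0, 0, 0]},
    {"grip": 0.3, "xyz": [0, 0, 1], "angular": [0, 0, 0]},
  ],
)

```text
time_s: 16.15
tcp_pos: [0.5041, 0.1519, 0.0754]
ee_rot: [[-0.941, -0.339, -0.0], [-0.339, 0.941, 0.0], [0.0, 0.0, -1.0]]
wrist_force: [-0.6, -0.3, -2.2]
gripper_width: 0.403
gripper_force: 30.0
```

Request:
move_arm(
  series=[
    {"grip": 0.3, "xyz": [0, 0, 1], "angular": [0, 0, 0]},
    {"grip": 0.3, "xyz": [0, 0, 1], "angular": [0, 0, 0]},
  ],
)

```text
time_s: 16.35
tcp_pos: [0.5041, 0.1519, 0.0743]
ee_rot: [[-0.941, -0.339, -0.0], [-0.339, 0.941, 0.0], [0.0, 0.0, -1.0]]
wrist_force: [-0.7, 1.3, -2.5]
gripper_width: 0.402
gripper_force: 30.0
```

Request:
move_arm(
  series=[
    {"grip": 0.3, "xyz": [0, 0, 1], "angular": [0, 0, 0]},
    {"grip": 0.3, "xyz": [0, 0, 1], "angular": [0, 0, 0]},
  ],
)

```text
time_s: 16.55
tcp_pos: [0.504, 0.1518, 0.0732]
ee_rot: [[-0.941, -0.339, -0.0], [-0.339, 0.941, -0.0], [0.0, 0.0, -1.0]]
wrist_force: [-0.9, 0.4, -3.5]
gripper_width: 0.404
gripper_force: 30.0
```

Request:
move_arm(
  series=[
    {"grip": 0.3, "xyz": [0, 0, 1], "angular": [0, 0, 0]},
    {"grip": 0.3, "xyz": [0, 0, 1], "angular": [0, 0, 0]},
  ],
)

```text
time_s: 16.75
tcp_pos: [0.504, 0.1518, 0.072]
ee_rot: [[-0.941, -0.339, -0.001], [-0.339, 0.941, -0.0], [0.001, 0.0, -1.0]]
wrist_force: [-1.7, 0.5, -4.7]
gripper_width: 0.406
gripper_force: 30.0
```

The balls are drawing the sleeve down: that is the click. Now single-millimetre steps to feel the washer.

Request:
move_arm(
  series=[
    {"grip": 0.3, "xyz": [0, 0, 1], "angular": [0, 0, 0]},
    {"grip": 0.3, "xyz": [0, 0, 1], "angular": [0, 0, 0]},
  ],
)

```text
time_s: 16.95
tcp_pos: [0.5039, 0.1517, 0.0709]
ee_rot: [[-0.941, -0.339, -0.001], [-0.339, 0.941, -0.0], [0.001, 0.0, -1.0]]
wrist_force: [0.7, 0.0, -7.4]
gripper_width: 0.402
gripper_force: 30.0
```

Request:
move_arm(
  series=[
    {"grip": 0.3, "xyz": [0, 0, 1], "angular": [0, 0, 0]},
    {"grip": 0.3, "xyz": [0, 0, 1], "angular": [0, 0, 0]},
  ],
)

```text
time_s: 17.15
tcp_pos: [0.5037, 0.1517, 0.0698]
ee_rot: [[-0.941, -0.338, -0.001], [-0.338, 0.941, -0.0], [0.001, 0.0, -1.0]]
wrist_force: [-0.8, 1.3, -8.1]
gripper_width: 0.404
gripper_force: 30.0
```

Request:
move_arm(
  series=[
    {"grip": 0.3, "xyz": [0, 0, 1], "angular": [0, 0, 0]},
    {"grip": 0.3, "xyz": [0, 0, 1], "angular": [0, 0, 0]},
  ],
)

```text
time_s: 17.35
tcp_pos: [0.5037, 0.1517, 0.0692]
ee_rot: [[-0.941, -0.339, -0.001], [-0.339, 0.941, -0.001], [0.001, -0.0, -1.0]]
wrist_force: [-1.5, 0.3, -6.0]
gripper_width: 0.405
gripper_force: 30.0
```

Request:
move_arm(
  series=[
    {"grip": 0.3, "xyz": [0, 0, 0.7], "angular": [0, 0, 0]},
    {"grip": 0.3, "xyz": [0, 0, 0.7], "angular": [0, 0, 0]},
  ],
)

```text
time_s: 17.55
tcp_pos: [0.5039, 0.1517, 0.0689]
ee_rot: [[-0.941, -0.339, -0.001], [-0.339, 0.941, -0.0], [0.001, -0.0, -1.0]]
wrist_force: [-2.0, 0.1, -5.0]
gripper_width: 0.404
gripper_force: 30.0
```

Request:
move_arm(
  series=[
    {"grip": 0.3, "xyz": [0, 0, 0.6], "angular": [0, 0, 0]},
    {"grip": 0.3, "xyz": [0, 0, 0.6], "angular": [0, 0, 0]},
  ],
)

```text
time_s: 17.75
tcp_pos: [0.5043, 0.1517, 0.0684]
ee_rot: [[-0.941, -0.339, 0.0], [-0.339, 0.941, -0.0], [-0.0, -0.0, -1.0]]
wrist_force: [-1.7, -0.9, -2.7]
gripper_width: 0.402
gripper_force: 30.0
```

The washer is taking the load: the force has turned from −8.1 to −2.7 N over 1.4 mm. One last half millimetre to balance, then release.

Request:
move_arm(
  series=[
    {"grip": 0.3, "xyz": [0, 0, 0.5], "angular": [0, 0, 0]},
    {"grip": 0.3, "xyz": [0, 0, 0.5], "angular": [0, 0, 0]},
    {"grip": 0.3, "xyz": [0, 0, 0.5], "angular": [0, 0, 0]},
  ],
)

```text
time_s: 18.05
tcp_pos: [0.5046, 0.152, 0.068]
ee_rot: [[-0.941, -0.339, 0.001], [-0.339, 0.941, 0.0], [-0.001, -0.0, -1.0]]
wrist_force: [-1.4, -0.7, -2.4]
gripper_width: 0.406
gripper_force: 30.0
```

Request:
move_arm(
  series=[
    {"grip": 0.45, "xyz": [0, 0, 0.3], "angular": [0, 0, 0]},
    {"grip": 0.55, "xyz": [0, 0, 0.3], "angular": [0, 0, 0]},
    {"grip": 0.65, "xyz": [0, 0, 0.3], "angular": [0, 0, 0]},
    {"grip": 0.7, "xyz": [0, 0, 0.3], "angular": [0, 0, 0]},
    {"grip": 0.7, "xyz": [0, 0, 0.3], "angular": [0, 0, 0]},
    {"grip": 0.7, "xyz": [0, 0, 0.3], "angular": [0, 0, 0]},
  ],
)

```text
time_s: 18.65
tcp_pos: [0.5043, 0.152, 0.0676]
ee_rot: [[-0.941, -0.339, 0.0], [-0.339, 0.941, 0.0], [-0.0, 0.0, -1.0]]
wrist_force: [-0.1, 0.2, -1.6]
gripper_width: 0.69
gripper_force: 0.0
```

Request:
move_arm(
  series=[
    {"grip": 0.7, "xyz": [0, 0, -3], "angular": [0, 0, 0]},
    {"grip": 0.7, "xyz": [0, 0, -10], "angular": [0, 0, 0]},
    {"grip": 0.7, "xyz": [0, 0, -22], "angular": [0, 0, 0]},
    {"grip": 0.7, "xyz": [0, 0, -38], "angular": [0, 0, 0]},
    {"grip": 0.7, "xyz": [0, 0, -58], "angular": [0, 0, 0]},
    {"grip": 0.7, "xyz": [0, 0, -80], "angular": [0, 0, 0]},
    {"grip": 0.7, "xyz": [0, 0, -104], "angular": [0, 0, 0]},
    {"grip": 0.7, "xyz": [0, 0, -125], "angular": [0, 0, 0]},
    {"grip": 0.7, "xyz": [-20, 0, -132], "angular": [0, 0, 0]},
    {"grip": 0.7, "xyz": [-40, 0, -132], "angular": [0, 0, 0]},
  ],
)

```text
time_s: 19.65
tcp_pos: [0.5429, 0.166, 0.2031]
ee_rot: [[-0.941, -0.339, 0.005], [-0.339, 0.941, 0.003], [-0.006, 0.001, -1.0]]
wrist_force: [-0.2, 0.2, 0.4]
gripper_width: 0.701
gripper_force: 0.0
```

Request:
move_arm(
  series=[
    {"grip": 0.7, "xyz": [0, 0, 0], "angular": [0, 0, 0]},
    {"grip": 0.7, "xyz": [0, 0, 0], "angular": [0, 0, 0]},
    {"grip": 0.7, "xyz": [0, 0, 0], "angular": [0, 0, 0]},
    {"grip": 0.7, "xyz": [0, 0, 0], "angular": [0, 0, 0]},
    {"grip": 0.7, "xyz": [0, 0, 0], "angular": [0, 0, 0]},
  ],
)

```text
time_s: 20.15
tcp_pos: [0.5413, 0.1653, 0.1996]
ee_rot: [[-0.941, -0.339, -0.0], [-0.339, 0.941, -0.0], [0.0, -0.0, -1.0]]
wrist_force: [0.3, -0.1, 0.3]
gripper_width: 0.702
gripper_force: 0.0
```

```bash
python3 - <<'E'
from h import *
c=cap('wrist'); save(c,'w9.png'); pickle.dump(c,open('w9.pkl','wb')); s=c['s'];print(s['time_s'],s['tcp_pos'],s['wrist_force'],s['gripper_width'])
g=cv2.cvtColor(c['img'],cv2.COLOR_RGB2GRAY)
# sleeve flange top if home at washer z=.028: predicted circle vs bright mask
for z,rad in((.0365,.027),(.0785,.018)): print(z,proj(c,[.5055,.1535,z]),rad*347.7/(c['o'][2]-z))
m=((g>125)).astype(np.uint8); p=proj(c,[.5055,.1535,.06]).astype(int); print(p)
for v in range(p[1]-40,p[1]+41,8): print(v,g[v,p[0]-44:p[0]+46:4].tolist())
E
```

```text
20.15 [0.54133553 0.16527669 0.1995551 ] [ 0.28147502 -0.08552907  0.29857936] 0.7016763733470698
0.0365 [318.42319254 151.74283611] 31.255778452095438
0.0785 [318.5968706  159.85318506] 24.22459496843127
[318 155]
115 [144, 77, 60, 52, 52, 53, 54, 58, 49, 57, 54, 58, 51, 54, 50, 55, 57, 54, 51, 56, 43, 56, 150]
123 [61, 61, 54, 151, 97, 52, 58, 54, 110, 174, 174, 180, 168, 163, 65, 56, 56, 56, 54, 56, 52, 49, 38]
131 [62, 50, 50, 57, 56, 73, 173, 176, 171, 174, 170, 171, 174, 171, 167, 177, 168, 52, 56, 146, 149, 58, 50]
139 [53, 53, 56, 54, 184, 178, 174, 170, 137, 169, 174, 183, 175, 123, 77, 98, 169, 170, 62, 29, 31, 35, 53]
147 [54, 55, 53, 60, 175, 171, 157, 165, 159, 59, 71, 77, 75, 83, 172, 165, 89, 91, 99, 30, 33, 31, 27]
155 [53, 55, 56, 66, 176, 172, 166, 80, 78, 85, 160, 140, 105, 75, 79, 156, 163, 90, 92, 30, 29, 28, 29]
163 [59, 55, 51, 53, 178, 173, 176, 71, 73, 76, 143, 145, 99, 63, 71, 132, 171, 97, 92, 31, 34, 22, 25]
171 [147, 54, 55, 52, 51, 180, 174, 160, 75, 78, 83, 85, 82, 141, 146, 177, 162, 85, 27, 28, 30, 24, 76]
179 [143, 144, 63, 52, 56, 55, 57, 133, 169, 171, 176, 171, 174, 171, 170, 58, 24, 33, 29, 28, 34, 77, 75]
187 [145, 143, 145, 141, 108, 47, 50, 55, 53, 52, 112, 52, 53, 52, 21, 31, 30, 21, 68, 78, 81, 77, 77]
195 [136, 137, 132, 121, 129, 133, 134, 137, 137, 76, 65, 79, 69, 141, 137, 150, 145, 146, 146, 147, 147, 142, 142]
```

The sleeve sits concentric on the post with the post tip showing in its bore. The flange is about 60 px wide, as expected at that height, and the click and washer were both felt. I hand the job in.

```bash
python3 -c "
from station import r
print(r.finish_job())"
```

```text
the job is handed in; nothing more can be done
None
```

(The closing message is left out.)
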